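# Stand the sample scent bottles in their crimping nests

### The arm

A 6-joint arm with a two-finger parallel gripper is mounted at the origin on the work surface. World frame = base frame: x ahead of the robot, y to its left, z up, the work surface at z = 0. Lengths are in mm, angles in rad, forces in N, time in s.
With the tool pointing down it reaches from about 325 to 750 mm from the base axis. Payload 7.6 kg.
Tool frame: the origin (TCP) lies midway between the tips of the shut fingers; the grasp point (between the pads) lies 19 mm behind it (env.grasp_offset is the z of the grasp point in the tool frame, in mm); z points along the fingers, y is the line along which they close (so a half turn about z gives the same grasp; the last joint's range is limited). The gripper opens to 85 mm and grips with 20 to 120 N. Pads are 22 mm wide; open, the fingers measure 114 mm over their backs; the gripper's body (76 mm by 85 mm) begins 54 mm behind the grasp point. The pads swing forward as they close: fully open they stand 13 mm farther back than shut.
Start: joints at [1.104, 0.052, 1.401, -0, 1.689, -0.07], TCP at [202.882, 484.236, 231.323] pointing down, gripper open.
Joint ranges: [-2.9, 2.9], [-0.91, 2.17], [0.12, 2.37], [-1.06, 4.2], [0.26, 2.73], [-2.93, 2.93]. Speed limits (rad/s): [2.57, 2.57, 3.01, 3.14, 3.14, 3.14].

### API

Orientations are given as a unit quaternion [x, y, z, w].
In Python, from rig import env gives the robot as it stands. The module is installed in compiled form; this text tells all that it offers.
- The arm moves only by the tool arm_command, never from a script. Its arguments are lists of equal length, an entry for each row: "slide": the shift along the tool's x, y, z in units of 0.6 m (1.0 is 0.6 m), a list of three; "yaw": the turn about the tool's z in units of 45 degrees (1.0 is 45 degrees); "gripper": the closure, from 0 (fully open) to 1 (shut). A call has 1 to 20 rows; each row is the pose to reach, as a shift and turn from the pose commanded when the call began, along the tool's axes at that moment; what a row does not reach only later rows make up. A row lasts 1/8 s, in which the tool goes at most 62.5 mm and 10.7 degrees, less where a joint would pass 70% of its speed; a pose out of reach is approached as far as the arm can. A call with a number of a shift or a turn outside -1 to 1 is refused whole. A call with a gripper value outside its range is refused whole. The fingers move at their own pace and stop on an object; the grip force is fixed at half the most. Time passes only in rows, so rows that repeat a pose let the fingers close. It gives the time, the measured TCP pose, the force, the opening and the grip force at its end, in the units of the state.
- env.state(): the state, without advancing time (a new reading comes with each control period).
- env.camera(name): name is "side" or "top" or "wrist"; returns (picture, depth): 420x560x3 uint8, blue, green, red; 420x560 float32, mm along the optical axis (not along the pixel's ray), 0 where there is no reading.
- env.get_calibration(name): a dict with "fx", "fy", "cx", "cy" (pixels), "R" (3x3) and "t" (3): a world point X has camera coordinates R X + t; the wrist camera has in their place "hand_eye" (4x4, takes a point from camera to tool coordinates, whose origin is the TCP and whose axes are the flange's). Camera axes: x right, y down, z forward; pixel columns grow to the right and rows downward; lengths in mm; the calibration is good to about 2 mm. The wrist camera is an equidistant fisheye: a pixel r from the principal point sees the ray r / f radians off the axis. A picture is of the moment at which its call begins: read the wrist's pose just before it. get_calibration takes no time and is no camera call.
- env.hand_in(): hands the job in; it is judged then, once.
Trained networks look in the newest picture that a camera, given by its name, has taken for a name from the list of things; names that differ only in an ending like _2 or _b are one class to them, and where a whole thing is asked for, a point or a joint stands for the part that bears it (a point fixed in the world has none). Each returns a list of dicts, best first, with "conf" (0 to 1); they miss things now and then, are a little off and sometimes report something else, mostly with a low value. They report only what shows in the picture. A call takes as long as a camera call. They do not tell look-alikes from the thing itself.
- env.look_for(camera, name): "rect" ([left, top, right, bottom] in pixels, round what is visible of it).
- env.regions_of(camera, name): "mask" (420x560 bool, what is visible of it) and "rect" ([left, top, right, bottom] in pixels, round what is visible of it).
- env.landmark_of(camera, name): "point" ([column, row] in pixels: a listed point, or the origin of a listed thing).
The state is a dict: "clock": time; "joint_pos": joint angles; "joint_vel": joint speeds; "joint_efforts": joint torques, N m; "ee_pos": TCP position; "eef_rot": TCP orientation; "ft_force": force on the tool from outside, world axes, zero at the start; "torque": the same for the moment, N m; "grip_width": finger opening in mm; "finger_force": force on a finger pad.
Only numpy, scipy, OpenCV 4.12 (cv2) and the standard library are available. Lean on these libraries where they do the work, as an engineer would, in place of code of your own. Each camera call takes 0.05 s, during which the arm holds its last target. There are 200 camera calls.

### The job

Set out the sample set for the crimp trials: stand each of the four glass scent bottles upright in the white nest whose pocket fits its foot, fully down on the pocket floor, and let go of it. Set the bottles down gently: do not drop any or knock one over, and leave the foot pedal and the steel crimp head where they are.

Things in the scene. Friction and masses are not known exactly. Their poses are not given: they have to be found in the camera images.
- slim_bottle: Slim round clear glass scent bottle, 36 mm across, straight sides, 72 mm from underside to flat shoulder, with a short spray pump in its neck (19 mm aluminium collar, then 12 mm white button, together 19 mm above the shoulder). Rigid, 80 to 240 g, starts upright. Origin: centre of its underside; z up.
- square_bottle: Square clear glass scent bottle, 46 x 46 mm, straight sides, 62 mm from underside to flat shoulder, with a short spray pump in its neck (19 mm aluminium collar, then 12 mm white button, together 19 mm above the shoulder). Rigid, 80 to 240 g, starts upright. Origin: centre of its underside; z up, x and y along its sides.
- flat_bottle: Flat oblong clear glass scent bottle, 66 mm (along its x) by 30 mm (along its y), straight sides, 68 mm from underside to flat shoulder, with a short spray pump in its neck (19 mm aluminium collar, then 12 mm white button, together 19 mm above the shoulder). Rigid, 80 to 240 g, starts upright. Origin: centre of its underside; z up.
- wide_bottle: Wide round clear glass scent bottle, 56 mm across, straight sides, 60 mm from underside to flat shoulder, with a short spray pump in its neck (19 mm aluminium collar, then 12 mm white button, together 19 mm above the shoulder). Rigid, 80 to 240 g, starts upright. Origin: centre of its underside; z up.
- slim_nest: Nest for the slim round bottle. Loose white plastic disc, 110 mm across, 22 mm high, 400 g, with a round pocket 44 mm across (54 mm at the mouth) in its top; dark rubber pocket floor 8 mm above the underside (14 mm deep), 4 mm play all round, mouth bevelled 5 mm wide, 9 mm deep. The four discs differ only in their pockets. Origin: centre of the underside, on the pocket axis; z up.
- square_nest: Nest for the square bottle. Loose white plastic disc, 110 mm across, 22 mm high, 400 g, with a square pocket 54 x 54 mm (64 mm at the mouth) in its top; dark rubber pocket floor 8 mm above the underside (14 mm deep), 4 mm play all round, mouth bevelled 5 mm wide, 9 mm deep. The four discs differ only in their pockets. Origin: centre of the underside, on the pocket axis; z up, x and y along the pocket's sides.
- flat_nest: Nest for the flat oblong bottle. Loose white plastic disc, 110 mm across, 22 mm high, 400 g, with an oblong pocket 74 mm along its x and 38 mm along its y (84 x 48 mm at the mouth) in its top; dark rubber pocket floor 8 mm above the underside (14 mm deep), 4 mm play all round, mouth bevelled 5 mm wide, 9 mm deep. The four discs differ only in their pockets. Origin: centre of the underside, on the pocket axis; z up.
- wide_nest: Nest for the wide round bottle. Loose white plastic disc, 110 mm across, 22 mm high, 400 g, with a round pocket 64 mm across (74 mm at the mouth) in its top; dark rubber pocket floor 8 mm above the underside (14 mm deep), 4 mm play all round, mouth bevelled 5 mm wide, 9 mm deep. The four discs differ only in their pockets. Origin: centre of the underside, on the pocket axis; z up.
- crimp_head: Spare steel crimp head standing loose amid the bottles and nests, a bystander: a stepped cylinder 40 mm across and 60 mm high with slotted jaws on top, 400 g. Origin: centre of its underside; z up.
- foot_pedal: Khaki metal foot pedal with a black rubber tread lying at the right-hand end of the work, a bystander: 150 mm (its x) by 90 mm (its y), about 65 mm high, 900 g, loose. Origin: centre of its underside; z up.
Things that resemble listed ones, but are neither listed nor needed, are in the scene too. Leave any blue or purple look-alike of the slim_bottle alone.

How it is judged (in metres and radians):
At the end, for the whole second after the job is handed in: Each bottle stands in its own nest (slim in slim, square in square, flat in flat, wide in wide): its axis within 8 mm of the nest's, its underside within 3 mm of the pocket floor, leaning less than 4 degrees, at rest and released (horizontal distance between slim_bottle and slim_nest below 0.008 m and z of slim_bottle in the frame of slim_nest between 0.004 and 0.011 m and angle between each of slim_bottle, square_bottle, flat_bottle, wide_bottle's own z axis and vertical below 0.07 rad and linear speed of each of slim_bottle, square_bottle, flat_bottle, wide_bottle below 0.02 m/s and contact force between the fingers and slim_bottle below 0.1 N and horizontal distance between square_bottle and square_nest below 0.008 m and z of square_bottle in the frame of square_nest between 0.004 and 0.011 m and contact force between the fingers and square_bottle below 0.1 N and horizontal distance between flat_bottle and flat_nest below 0.008 m and z of flat_bottle in the frame of flat_nest between 0.004 and 0.011 m and contact force between the fingers and flat_bottle below 0.1 N and horizontal distance between wide_bottle and wide_nest below 0.008 m and z of wide_bottle in the frame of wide_nest between 0.004 and 0.011 m and contact force between the fingers and wide_bottle below 0.1 N); the robot touches nothing.
It fails at once if a bottle was knocked over (leaned more than 40 degrees) (angle between any of slim_bottle, square_bottle, flat_bottle, wide_bottle's own z axis and vertical above 0.7 rad).
It fails at once if a bottle was dropped (fell about 25 mm or more, out of the fingers) ((linear speed of slim_bottle above 0.7 m/s and contact force between the fingers and slim_bottle below 0.1 N) or (linear speed of square_bottle above 0.7 m/s and contact force between the fingers and square_bottle below 0.1 N) or (linear speed of flat_bottle above 0.7 m/s and contact force between the fingers and flat_bottle below 0.1 N) or (linear speed of wide_bottle above 0.7 m/s and contact force between the fingers and wide_bottle below 0.1 N)).
It fails at once if the foot pedal or the crimp head was pushed more than 25 mm (distance of any of foot_pedal, crimp_head from where it was at the start of the episode above 0.025 m).
It also fails if it takes over 106 s, if anything falls off the work surface, if the arm or the gripper's body presses on something with over 40 N, if the wrist force passes 120 N, or if a joint passes its speed limit or range.

## Working session

There is one attempt and no reset: what is moved stays moved. The work goes in short steps, Python scripts to look and compute and a tool call to move; the robot and the scene stay as the last step left them, time stands still between calls to the robot, and variables do not carry over. Pictures are saved under pics/ and viewed, at most 14 in all, crops included, and the job is handed in when it is done.

Besides the shell and the picture viewer there is one more tool, called after "Emit:" as a command line: name --pt "numbers of a row" for each row, then --argument value for the rest. arm_command: Moves the arm, as the interface text tells. Shifts and turns lie within -1 to 1; 1 stands for 0.6 m of shift or 45 degrees of turn. Its arguments: {"type":"object","properties":{"slide":{"type":"array"},"yaw":{"type":"array"},"gripper":{"type":"array"}},"required":["slide","yaw","gripper"]}

```bash
mkdir -p pics
python3 - <<'E'
from rig import env
import cv2
for n in("top","side"):
    p,d=env.camera(n); cv2.imwrite(f"pics/{n}0.png",p)
    c=env.get_calibration(n); print(n,c)
print(env.get_calibration("wrist"))
s=env.state();print(s["clock"],s["ee_pos"],s["eef_rot"],s["grip_width"],env.grasp_offset)
E
```

```text
top {'fx': 440.6368146078049, 'fy': 440.6368146078049, 'cx': 281.098969961304, 'cy': 213.03428600994755, 'R': array([[ 1.73144517e-03, -9.99978304e-01, -6.35558963e-03],
       [-9.87459374e-01, -7.06379100e-04, -1.57871738e-01],
       [ 1.57863824e-01,  6.54923282e-03, -9.87439173e-01]]), 't': array([ -63.32790824,  531.25979854, 1133.28390661])}
side {'fx': 398.2849731535374, 'fy': 398.2849731535374, 'cx': 275.7834909254152, 'cy': 203.26942079310936, 'R': array([[-0.99840254, -0.05615418,  0.0062511 ],
       [-0.04426641,  0.70865405, -0.70416612],
       [ 0.035112  , -0.70331795, -0.71000775]]), 't': array([531.90489615, 131.08625132, 972.88689244])}
{'fx': 325.19226210127806, 'fy': 325.19226210127806, 'cx': 280.31800993005544, 'cy': 210.45899840585793, 'hand_eye': array([[ 5.87188501e-04, -9.64218620e-01, -2.65107730e-01,
         6.66523969e+01],
       [ 9.99999742e-01,  6.75575359e-04, -2.42218478e-04,
        -6.83401479e-01],
       [ 4.12651817e-04, -2.65107520e-01,  9.64218768e-01,
        -1.42677841e+02],
       [ 0.00000000e+00,  0.00000000e+00,  0.00000000e+00,
         1.00000000e+00]])}
0.1 [202.75609146 483.99121963 230.58235901] [ 1.97119431e-01  9.80379250e-01 -6.47922130e-04 -1.92192477e-04] 85.51776690920981 -18.700000000000003
```

View pics/top0.png

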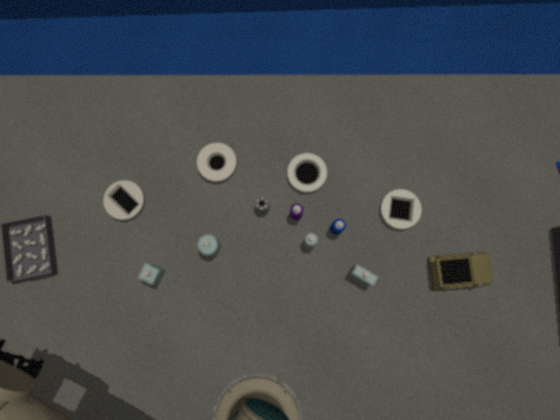

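View pics/side0.png

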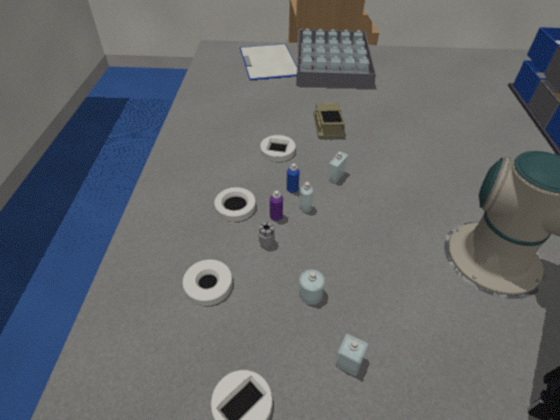

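```bash
cat > h.py <<'E'
from rig import env
import numpy as np, cv2
from scipy.spatial.transform import Rotation as Ro
def ray(cam,px,s=None):
    "camera origin and ray in world"
    c=env.get_calibration(cam); px=np.asarray(px,float)
    v=np.array([(px[0]-c["cx"])/c["fx"],(px[1]-c["cy"])/c["fy"]])
    if cam!="wrist":
        R,t=np.array(c["R"]),np.array(c["t"]); return -R.T@t, R.T@np.array([*v,1])
    r=np.hypot(*v); d=np.array([*(v*np.sin(r)/max(r,1e-9)),np.cos(r)])
    H=np.array(c["hand_eye"]); Rt=Ro.from_quat(s["eef_rot"]).as_matrix()
    return Rt@H[:3,3]+np.array(s["ee_pos"]), Rt@H[:3,:3]@d
def at(cam,px,z,s=None):
    o,d=ray(cam,px,s); return (o+d*(z-o[2])/d[2])[:2]
def pts(cam,P,z,s=None): return np.array([at(cam,p,z,s) for p in P])
def contour(mask):
    c,_=cv2.findContours(mask.astype(np.uint8),cv2.RETR_EXTERNAL,cv2.CHAIN_APPROX_NONE)
    return max(c,key=cv2.contourArea)[:,0]
E
python3 - <<'E'
from h import *
p,_=env.camera("top"); g=p.max(2)
B=["slim","square","flat","wide"]
for b in B:
  for k in ("_bottle","_nest"):
    for r in env.regions_of("top",b+k)[:4]:
        c=contour(r["mask"]); x0,y0,x1,y1=r["rect"]
        if k=="_nest":
            W=pts("top",c,22); cc,rad=cv2.minEnclosingCircle(W.astype(np.float32))
            roi=np.zeros_like(g);cv2.fillPoly(roi,[c],1)
            roi=cv2.erode(roi,np.ones((3,3)))
            dk=(roi>0)&(g<90)
            a=cv2.minAreaRect(pts("top",contour(dk),8).astype(np.float32)) if dk.any() else None
            print(b+k,round(r["conf"],2),np.round(r["rect"]),np.round(cc),round(rad),a)
        else:
            W=pts("top",c,60); a=cv2.minAreaRect(W.astype(np.float32)); print(b+k,round(r["conf"],2),np.round(r["rect"]),a)
for n in ["slim_bottle","square_bottle","flat_bottle","wide_bottle","crimp_head","foot_pedal"]:
    for r in env.landmark_of("top",n)[:4]: print(n,round(r["conf"],2),np.round(r["point"]),np.round(at("top",r["point"],0)))
env.camera("side")
for n in ["slim_bottle","square_bottle","flat_bottle","wide_bottle"]:
    for r in env.landmark_of("side",n)[:4]: print("side",n,round(r["conf"],2),np.round(r["point"]),np.round(at("side",r["point"],0)))
big=cv2.resize(p[130:310,90:420],None,fx=2.4,fy=2.4,interpolation=cv2.INTER_CUBIC)
cv2.imwrite("pics/topbig.png",cv2.convertScaleAbs(big,alpha=1.5))
E
```

```text
slim_bottle 0.63 [328. 218. 346. 234.] ((492.36517333984375, -209.47122192382812), (33.03752136230469, 43.06237030029297), 44.65542984008789)
slim_bottle 0.51 [307. 232. 322. 245.] ((456.27752685546875, -139.34825134277344), (28.610795974731445, 33.960609436035156), 89.6087417602539)
slim_bottle 0.49 [293. 201. 307. 222.] ((531.2998046875, -103.26199340820312), (34.18388748168945, 42.598655700683594), 89.91651916503906)
slim_bottle 0.3 [254. 196. 271. 215.] ((548.5818481445312, -12.431205749511719), (40.220890045166016, 36.930721282958984), 0.34762781858444214)
slim_nest 0.9 [196. 142. 238. 185.] [676. 115.] 59 ((682.85791015625, 118.70332336425781), (40.756874084472656, 43.975040435791016), 46.51218032836914)
slim_nest 0.73 [139. 263. 167. 288.] [369. 280.] 38 ((363.17266845703125, 265.4203796386719), (17.76030158996582, 44.90726089477539), 70.31153106689453)
square_bottle 0.92 [140. 266. 161. 286.] ((370.3436584472656, 269.37103271484375), (57.549659729003906, 49.99922561645508), 65.63955688476562)
square_nest 0.64 [379. 190. 421. 227.] [ 543. -387.] 58 ((549.4343872070312, -390.52
[... 708 characters left out ...]
 0.57 [337. 229.] [ 493. -215.]
slim_bottle 0.52 [297. 214.] [ 535. -107.]
slim_bottle 0.29 [211. 246.] [447. 130.]
square_bottle 0.9 [155. 275.] [367. 278.]
flat_bottle 0.78 [361. 275.] [ 370. -279.]
wide_bottle 0.81 [212. 245.] [450. 127.]
crimp_head 0.46 [262. 206.] [559. -11.]
foot_pedal 0.83 [458. 269.] [ 385. -541.]
side slim_bottle 0.74 [305. 207.] [ 460. -142.]
side slim_bottle 0.59 [292. 190.] [ 499. -207.]
side slim_bottle 0.54 [273. 218.] [545. -96.]
side slim_bottle 0.24 [348. 363.] [375. 283.]
side square_bottle 0.55 [346. 361.] [378. 280.]
side flat_bottle 0.72 [335. 176.] [ 373. -276.]
side wide_bottle 0.8 [310. 294.] [447. 132.]
side wide_bottle 0.62 [335. 176.] [ 374. -277.]
```

View pics/topbig.png

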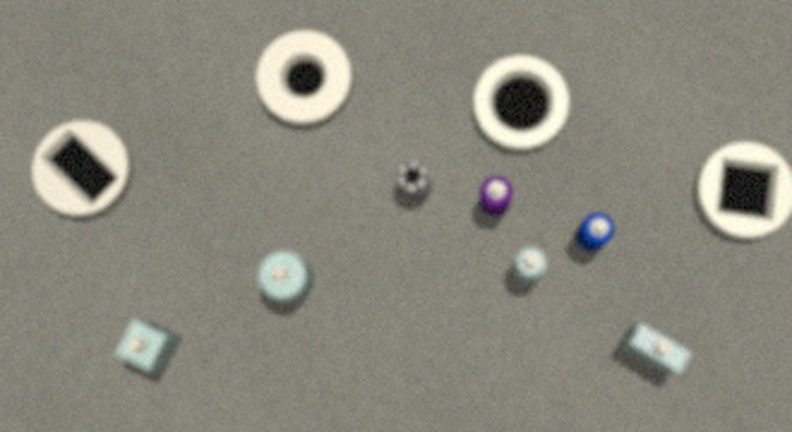

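```bash
cat >> h.py <<'E'
def nest(cam,px,p,s=None,zt=22,big=4):
    "refine a nest near pixel: world circle centre of the rim, rect of the dark pocket floor"
    g=cv2.GaussianBlur(p.min(2),(3,3),0); n,l=cv2.connectedComponents((g>120).astype(np.uint8))
    ids=np.bincount(l.ravel());best=None
    for i in range(1,n):
        if ids[i]<400: continue
        c=contour(l==i)
        if cv2.pointPolygonTest(c[:,None].astype(np.float32),tuple(map(float,px)),False)>=0: best=c
    W=pts(cam,best,zt,s); e=cv2.fitEllipse(W.astype(np.float32))
    roi=np.zeros_like(g);cv2.fillPoly(roi,[best.astype(np.int32)],1); roi=cv2.erode(roi,np.ones((3,3)))
    dk=(roi>0)&(p.max(2)<70)
    F=pts(cam,contour(dk),8,s).astype(np.float32)
    return e,cv2.minAreaRect(F),F.mean(0)
def f(v): return np.round(v,1).tolist()
E
python3 - <<'E'
from h import *
p,_=env.camera("top")
for n,px in dict(flat=(124,201),slim=(217,162),wide=(307,173),square=(401,209)).items():
    e,a,m=nest("top",px,p); print(n,f(e[0]),f(e[1]),"|",f(a[0]),f(a[1]),round(a[2]),f(m))
# glass silhouettes
E
```

```text
flat [572.7, 370.3] [103.0, 103.8] | [573.6, 372.7] [71.0, 34.6] 46 [573.5999755859375, 372.70001220703125]
slim [680.3, 117.9] [103.6, 104.8] | [682.8, 118.7] [37.8, 36.5] 1 [682.0, 118.19999694824219]
wide [650.4, -133.3] [104.5, 104.9] | [651.3, -133.0] [58.5, 60.2] 90 [651.4000244140625, -133.1999969482422]
square [548.1, -387.8] [104.6, 105.0] | [548.7, -389.3] [51.7, 51.6] 81 [548.7999877929688, -389.5]
```

Emit:
arm_command --pt "-0.16 -0.38 0" --pt "-0.16 -0.38 0" --pt "-0.16 -0.38 0" --pt "-0.16 -0.38 0" --pt "-0.16 -0.38 0" --yaw '[0,0,0,0,0]' --gripper '[0,0,0,0,0]'

```text
clock: 1.78
ee_pos: [203.6, 234.8, 232.2]
eef_rot: [0.199, 0.98, 0.002, 0.001]
ft_force: [-0.3, 0.6, -0.1]
grip_width: 85.2
finger_force: 0.0
```

```bash
cat >> h.py <<'E'
def go(x,y,z,th=None):
    "slide/yaw units to a tool pose; th = closing-line angle, deg, world"
    s=env.state(); R=Ro.from_quat(s["eef_rot"]).as_matrix(); d=np.array([x,y,z])-s["ee_pos"]
    cur=np.degrees(np.arctan2(R[1,1],R[0,1]))
    yaw=0 if th is None else -((th-cur+90)%180-90)
    print("go slide",np.round(R.T@d/600,4).tolist(),"yaw",round(yaw/45,3),"cur",round(cur,1),"rows",int(np.linalg.norm(d)/62)+2)
def look(name,view=False):
    s=env.state(); p,_=env.camera("wrist")
    if view: cv2.imwrite(f"pics/{name}.png",p)
    return s,p
E
python3 - <<'E'
from h import *
go(372,277,190,65.6)
E
```

```text
go slide [-0.2309, 0.1741, 0.0714] yaw 0.032 cur 67.0 rows 4
```

Emit:
arm_command --pt "-0.23 0.174 0.07" --pt "-0.23 0.174 0.07" --pt "-0.23 0.174 0.07" --pt "-0.23 0.174 0.07" --pt "-0.23 0.174 0.07" --yaw '[0.03,0.03,0.03,0.03,0.03]' --gripper '[0,0,0,0,0]'

```text
clock: 2.4
ee_pos: [370.6, 280.3, 189.1]
eef_rot: [0.208, 0.978, -0.0, -0.0]
ft_force: [-0.7, 0.7, 0.2]
grip_width: 85.5
finger_force: 0.0
```

Run:
```python
from h import *
s,p=look("w1",True); print(f(s["ee_pos"]))
for r in env.landmark_of("wrist","square_bottle")[:2]: print(r["conf"],f(r["point"]),f(at("wrist",r["point"],0,s)))
for r in env.regions_of("wrist","square_bottle")[:2]: print(r["conf"],f(r["rect"]))
```

```text
[370.6, 280.3, 189.1]
0.94 [277.8, 188.2] [369.6, 276.9]
0.97 [257.7, 171.5, 305.6, 230.2]
0.29 [178.5, 277.4, 213.6, 342.8]
```

View pics/w1.png

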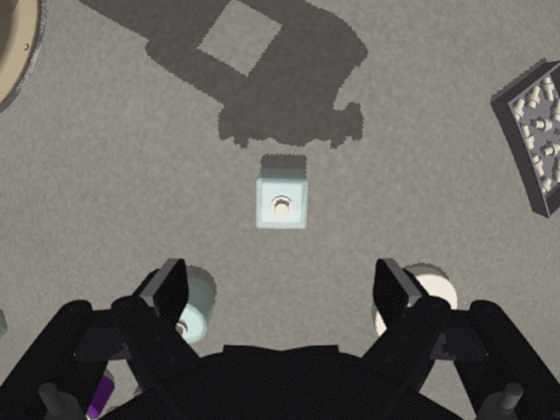

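Run:
```python
from h import *
s=env.state()
print(f(at("wrist",(282,206),81,s)), [f(at("wrist",q,62,s)) for q in((282,203),(258,228),(306,228))])
go(370,277,25)
```

```text
[370.0, 281.4] [[372.2, 280.6], [384.3, 252.1], [401.5, 290.7]]
go slide [-0.0012, -0.0058, 0.276] yaw 0.0 cur 66.0 rows 4
```

Emit:
arm_command --pt "0 0 0.1" --pt "0 0 0.2" --pt "0 0 0.25" --pt "0 0 0.278" --pt "0 0 0.278" --pt "0 0 0.278" --pt "0 0 0.278" --pt "0 0 0.278" --pt "0 0 0.278" --pt "0 0 0.278" --pt "0 0 0.278" --pt "0 0 0.278" --yaw '[0,0,0,0,0,0,0,0,0,0,0,0]' --gripper '[0,0,0,0,0,1,1,1,1,1,1,1]'

```text
clock: 4.05
ee_pos: [371.9, 280.5, 24.0]
eef_rot: [0.209, 0.978, 0.001, 0.001]
ft_force: [-1.0, 0.5, 6.5]
grip_width: 45.1
finger_force: 61.8
```

Run:
```python
from h import *
go(460,-50,200,28)
```

```text
go slide [-0.3593, -0.4421, -0.2938] yaw 0.843 cur 65.9 rows 8
```

Emit:
arm_command --pt "0 0 -0.03" --pt "0 0 -0.1" --pt "0 0 -0.2" --pt "0 0 -0.29" --pt "-0.09 -0.11 -0.293" --pt "-0.18 -0.22 -0.293" --pt "-0.27 -0.33 -0.293" --pt "-0.36 -0.44 -0.293" --pt "-0.36 -0.44 -0.293" --pt "-0.36 -0.44 -0.293" --pt "-0.36 -0.44 -0.293" --yaw '[0,0,0,0,0.2,0.4,0.6,0.84,0.84,0.84,0.84]' --gripper '[1,1,1,1,1,1,1,1,1,1,1]'

```text
clock: 5.42
ee_pos: [460.3, -51.0, 198.0]
eef_rot: [0.516, 0.857, -0.0, -0.0]
ft_force: [-0.2, 0.5, -1.7]
grip_width: 45.3
finger_force: 61.8
```

Run:
```python
from h import *
th=np.radians(-9); tx=np.array([-np.sin(th),np.cos(th)])*1  # check sign vs tool x
R=Ro.from_quat(env.state()["eef_rot"]).as_matrix(); print(f(R[:,0]))
go(548.5,-389,190,-9)
```

```text
[-0.5, 0.9, 0.0]
go slide [-0.5666, -0.1339, 0.0131] yaw 0.82 cur 27.9 rows 7
```

Emit:
arm_command --pt "-0.1 -0.02 0.01" --pt "-0.2 -0.05 0.01" --pt "-0.3 -0.08 0.01" --pt "-0.4 -0.1 0.01" --pt "-0.5 -0.12 0.01" --pt "-0.6 -0.13 0.01" --pt "-0.63 -0.17 0.01" --pt "-0.63 -0.17 0.01" --pt "-0.63 -0.17 0.01" --pt "-0.63 -0.17 0.01" --yaw '[0.2,0.4,0.6,0.82,0.82,0.82,0.82,0.82,0.82,0.82]' --gripper '[1,1,1,1,1,1,1,1,1,1]'

```text
clock: 6.68
ee_pos: [549.3, -429.3, 193.0]
eef_rot: [0.759, 0.652, 0.0, 0.0]
ft_force: [0.5, 0.0, -1.4]
grip_width: 45.2
finger_force: 62.4
```

Run:
```python
from h import *
s,p=look("w2",True)
for r in env.landmark_of("wrist","square_nest")[:2]: print(r["conf"],f(r["point"]),f(at("wrist",r["point"],0,s)))
go(548.5,-389,190,-9)
try:
    px=np.array(env.landmark_of("wrist","square_nest")[0]["point"]); e,a,m=nest("wrist",px,p,s); print(f(e[0]),f(e[1]),"|",f(a[0]),f(a[1]),round(a[2],1),f(m))
except Exception as x: print(x)
```

```text
0.71 [272.6, 150.8] [547.6, -390.9]
go slide [0.0669, -0.0113, 0.0049] yaw 0.007 cur -8.7 rows 2
time passes only in moves, steps and waits
```

View pics/w2.png

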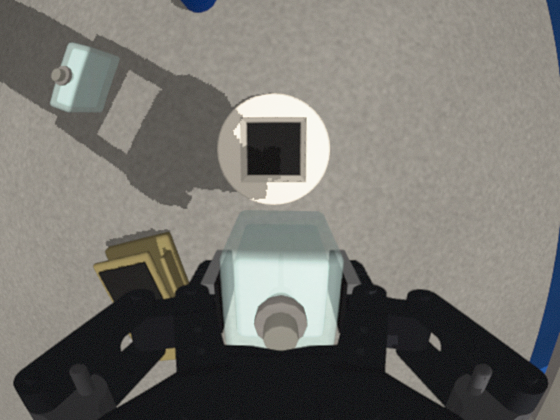

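Run:
```python
from h import *
s=env.state(); p=cv2.imread("pics/w2.png")
print(f(at("wrist",(274,149),8,s)),f(at("wrist",(273.5,149),22,s)))
try:
  e,a,m=nest("wrist",(274,149),p,s); print(f(e[0]),f(e[1]),"|",f(a[0]),f(a[1]),round(a[2],1),f(m))
except Exception as x: print(repr(x))
go(548,-390,45)
```

```text
[549.2, -389.3] [549.1, -388.2]
ValueError('time passes only in moves, steps and waits')
go slide [0.0655, -0.0118, 0.2463] yaw 0.0 cur -8.7 rows 4
```

```bash
sed -i 's/c=env.get_calibration(cam); px/c=cal(cam); px/; s/^def ray/import functools\ncal=functools.lru_cache(env.get_calibration)\ndef ray/' h.py
python3 - <<'E'
from h import *
s=env.state(); p=cv2.imread("pics/w2.png")
e,a,m=nest("wrist",(274,149),p,s); print(f(e[0]),f(e[1]),"|",f(a[0]),f(a[1]),round(a[2],1),f(m))
E
```

```text
[462.8, -495.9] [593.3, 1090.9] | [548.3, -388.7] [52.0, 52.8] 81.1 [548.5, -388.6000061035156]
```

Emit:
arm_command --pt "0.067 -0.01 0" --pt "0.067 -0.01 0.08" --pt "0.067 -0.01 0.16" --pt "0.067 -0.01 0.21" --pt "0.067 -0.01 0.23" --pt "0.067 -0.01 0.24" --pt "0.067 -0.01 0.25" --pt "0.067 -0.01 0.255" --pt "0.067 -0.01 0.26" --pt "0.067 -0.01 0.264" --pt "0.067 -0.01 0.267" --pt "0.067 -0.01 0.267" --yaw '[0,0,0,0,0,0,0,0,0,0,0,0]' --gripper '[1,1,1,1,1,1,1,1,1,1,1,1]'

```text
clock: 8.32
ee_pos: [548.9, -390.1, 32.2]
eef_rot: [0.759, 0.651, 0.0, 0.0]
ft_force: [-0.4, 0.4, -1.8]
grip_width: 45.3
finger_force: 62.5
```

Emit:
arm_command --pt "0 0 0.0015" --pt "0 0 0.003" --pt "0 0 0.003" --yaw '[0,0,0]' --gripper '[1,1,1]'

```text
clock: 8.7
ee_pos: [548.9, -390.1, 32.1]
eef_rot: [0.759, 0.651, 0.0, 0.0]
ft_force: [-4.7, 4.8, 8.7]
grip_width: 45.4
finger_force: 63.7
```

Emit:
arm_command --pt "0 0 0" --pt "0 0 0" --pt "0 0 0" --pt "0 0 0" --pt "0 0 0" --pt "0 0 -0.05" --pt "0 0 -0.15" --pt "0 0 -0.26" --pt "0 0 -0.26" --yaw '[0,0,0,0,0,0,0,0,0]' --gripper '[0,0,0,0,0,0,0,0,0]'

```text
clock: 9.82
ee_pos: [550.6, -391.6, 194.1]
eef_rot: [0.759, 0.651, 0.001, 0.006]
ft_force: [0.9, -0.6, -1.1]
grip_width: 85.6
finger_force: 0.0
```

Run:
```python
from h import *
go(371,-276,190,-31)
```

```text
go slide [0.1447, -0.3253, 0.0024] yaw 0.494 cur -8.8 rows 5
```

Emit:
arm_command --pt "0.145 -0.325 0" --pt "0.145 -0.325 0" --pt "0.145 -0.325 0" --pt "0.145 -0.325 0" --pt "0.145 -0.325 0" --pt "0.145 -0.325 0" --yaw '[0.49,0.49,0.49,0.49,0.49,0.49]' --gripper '[0,0,0,0,0,0]'

```text
clock: 10.58
ee_pos: [369.8, -274.7, 186.2]
eef_rot: [0.87, 0.494, 0.0, 0.0]
ft_force: [0.5, 0.2, 1.3]
grip_width: 85.3
finger_force: 0.0
```

Run:
```python
from h import *
s,p=look("w3",True); print(f(s["ee_pos"]))
for r in env.landmark_of("wrist","flat_bottle")[:2]: print(r["conf"],f(r["point"]),f(at("wrist",r["point"],0,s)))
```

```text
[369.8, -274.7, 186.2]
0.71 [280.9, 187.9] [370.9, -275.3]
```

View pics/w3.png

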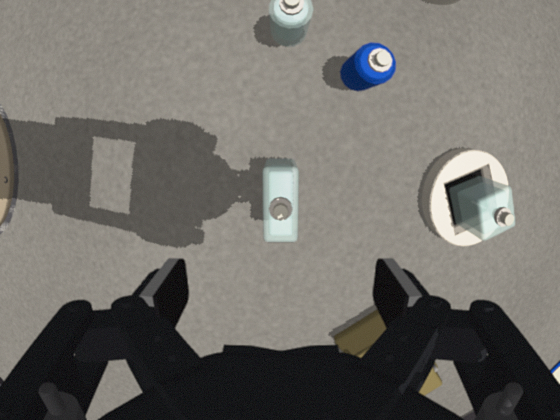

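Emit:
arm_command --pt "0.001 0.001 0.1" --pt "0.001 0.001 0.2" --pt "0.001 0.001 0.25" --pt "0.001 0.001 0.27" --pt "0.001 0.001 0.27" --pt "0.001 0.001 0.27" --pt "0.001 0.001 0.27" --pt "0.001 0.001 0.27" --pt "0.001 0.001 0.27" --pt "0.001 0.001 0.27" --pt "0.001 0.001 0.27" --pt "0.001 0.001 0.27" --pt "0.001 0.001 0.27" --yaw '[0,0,0,0,0,0,0,0,0,0,0,0,0]' --gripper '[0,0,0,0,0,1,1,1,1,1,1,1,1]'

```text
clock: 12.3
ee_pos: [370.6, -274.6, 25.1]
eef_rot: [0.87, 0.494, 0.0, 0.001]
ft_force: [-1.5, 0.7, 6.9]
grip_width: 29.4
finger_force: 59.9
```

Run:
```python
from h import *
go(460,30,200,10)
```

```text
go slide [0.5122, -0.1318, -0.2918] yaw -0.907 cur -30.8 rows 7
```

Run:
```python
from h import *
go(532,330,195,-44)
```

```text
go slide [1.003, -0.2851, -0.2837] yaw 0.293 cur -30.8 rows 12
```

Emit:
arm_command --pt "0 0 -0.03" --pt "0 0 -0.1" --pt "0 0 -0.2" --pt "0 0 -0.28" --pt "0.1 -0.03 -0.283" --pt "0.2 -0.06 -0.283" --pt "0.3 -0.09 -0.283" --pt "0.4 -0.115 -0.283" --pt "0.5 -0.14 -0.283" --pt "0.6 -0.17 -0.283" --pt "0.7 -0.2 -0.283" --pt "0.8 -0.23 -0.283" --pt "0.9 -0.26 -0.283" --pt "0.95 -0.28 -0.283" --pt "0.99 -0.285 -0.283" --pt "0.99 -0.285 -0.283" --pt "0.99 -0.285 -0.283" --pt "0.99 -0.285 -0.283" --yaw '[0,0,0,0,0.05,0.1,0.15,0.2,0.25,0.29,0.29,0.29,0.29,0.29,0.29,0.29,0.29,0.29]' --gripper '[1,1,1,1,1,1,1,1,1,1,1,1,1,1,1,1,1,1]'

```text
clock: 14.55
ee_pos: [527.8, 322.6, 194.2]
eef_rot: [0.92, 0.391, -0.0, 0.0]
ft_force: [0.3, -0.9, -2.0]
grip_width: 28.9
finger_force: 59.7
```

Run:
```python
from h import *
s,p=look("w4",True); print(f(s["ee_pos"]))
r=env.landmark_of("wrist","flat_nest")[0]; print(r["conf"],f(r["point"]),f(at("wrist",r["point"],0,s)))
e,a,m=nest("wrist",r["point"],p,s); print(f(e[0]),f(e[1]),"|",f(a[0]),f(a[1]),round(a[2],1),f(m))
go(*a[0],33)
```

```text
[527.8, 322.6, 194.2]
0.78 [277.9, 122.9] [572.9, 371.9]
[171.4, -38.9] [1077.3, 1336.6] | [574.1, 370.9] [72.8, 36.6] 47.1 [574.0999755859375, 371.1000061035156]
go slide [0.1111, -0.0001, 0.269] yaw 0.0 cur -43.9 rows 4
```

View pics/w4.png

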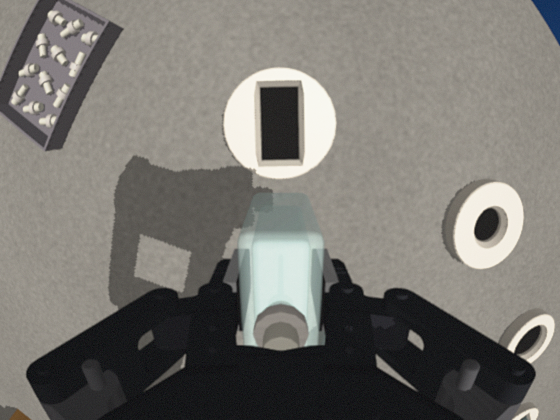

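Emit:
arm_command --pt "0.08 0 0" --pt "0.111 0 0" --pt "0.111 0 0.08" --pt "0.111 0 0.16" --pt "0.111 0 0.21" --pt "0.111 0 0.23" --pt "0.111 0 0.24" --pt "0.111 0 0.25" --pt "0.111 0 0.256" --pt "0.111 0 0.261" --pt "0.111 0 0.265" --pt "0.111 0 0.269" --pt "0.111 0 0.271" --pt "0.111 0 0.271" --yaw '[0,0,0,0,0,0,0,0,0,0,0,0,0,0]' --gripper '[1,1,1,1,1,1,1,1,1,1,1,1,1,1]'

```text
clock: 16.4
ee_pos: [574.2, 371.7, 33.1]
eef_rot: [0.92, 0.392, 0.001, -0.0]
ft_force: [-4.1, -1.9, 7.2]
grip_width: 29.9
finger_force: 60.7
```

Emit:
arm_command --pt "0 0 0" --pt "0 0 0" --pt "0 0 0" --pt "0 0 0" --pt "0 0 0" --pt "0 0 -0.05" --pt "0 0 -0.15" --pt "0 0 -0.26" --pt "0 0 -0.26" --yaw '[0,0,0,0,0,0,0,0,0]' --gripper '[0,0,0,0,0,0,0,0,0]'

```text
clock: 17.52
ee_pos: [575.9, 372.6, 195.5]
eef_rot: [0.92, 0.392, 0.006, -0.001]
ft_force: [0.4, -0.5, -1.8]
grip_width: 85.4
finger_force: 0.0
```

Run:
```python
from h import *
go(448.5,129,190)
```

```text
go slide [-0.44, 0.1283, 0.0043] yaw 0.0 cur -43.9 rows 6
```

Emit:
arm_command --pt "-0.44 0.128 0" --pt "-0.44 0.128 0" --pt "-0.44 0.128 0" --pt "-0.44 0.128 0" --pt "-0.44 0.128 0" --pt "-0.44 0.128 0" --pt "-0.44 0.128 0" --yaw '[0,0,0,0,0,0,0]' --gripper '[0,0,0,0,0,0,0]'

```text
clock: 18.4
ee_pos: [446.5, 128.4, 187.3]
eef_rot: [0.92, 0.392, 0.0, -0.0]
ft_force: [-1.1, 0.4, 0.2]
grip_width: 85.4
finger_force: 0.0
```

Run:
```python
from h import *
s,p=look("w5",True); print(f(s["ee_pos"]))
r=env.landmark_of("wrist","wide_bottle")[0]; q=at("wrist",r["point"],0,s); print(r["conf"],f(r["point"]),f(q))
go(*q,22)
```

```text
[446.5, 128.4, 187.3]
0.89 [281.8, 186.8] [449.0, 127.8]
go slide [0.0017, 0.0041, 0.2753] yaw 0.0 cur -43.8 rows 4
```

View pics/w5.png

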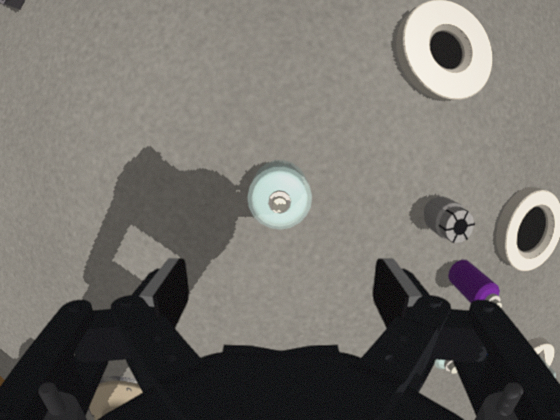

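Run:
```python
from h import *
s=env.state()
for q in [at("wrist",(280,201),79,s),at("wrist",(280,198.5),60,s)]: print(f(q)); go(*q,20)
```

```text
[450.5, 132.3]
go slide [0.0088, 0.0008, 0.2786] yaw 0.0 cur -43.8 rows 4
[448.8, 130.5]
go slide [0.0048, 0.0008, 0.2786] yaw 0.0 cur -43.8 rows 4
```

Use x 0.005, y 0.002.

Emit:
arm_command --pt "0.005 0.002 0.1" --pt "0.005 0.002 0.2" --pt "0.005 0.002 0.25" --pt "0.005 0.002 0.275" --pt "0.005 0.002 0.275" --pt "0.005 0.002 0.275" --pt "0.005 0.002 0.275" --pt "0.005 0.002 0.275" --pt "0.005 0.002 0.275" --pt "0.005 0.002 0.275" --pt "0.005 0.002 0.275" --yaw '[0,0,0,0,0,0,0,0,0,0,0]' --gripper '[0,0,0,0,0,1,1,1,1,1,1]'

```text
clock: 19.88
ee_pos: [450.6, 129.8, 24.5]
eef_rot: [0.92, 0.392, 0.002, 0.0]
ft_force: [-1.0, 0.4, 6.4]
grip_width: 54.7
finger_force: 63.5
```

Run:
```python
from h import *
go(610,-176,195)
```

```text
go slide [-0.1821, 0.5453, -0.2839] yaw 0.0 cur -43.9 rows 8
```

Emit:
arm_command --pt "0 0 -0.03" --pt "0 0 -0.1" --pt "0 0 -0.2" --pt "0 0 -0.28" --pt "-0.03 0.09 -0.283" --pt "-0.06 0.18 -0.283" --pt "-0.09 0.27 -0.283" --pt "-0.12 0.36 -0.283" --pt "-0.15 0.45 -0.283" --pt "-0.17 0.52 -0.283" --pt "-0.18 0.545 -0.283" --pt "-0.18 0.545 -0.283" --pt "-0.18 0.545 -0.283" --yaw '[0,0,0,0,0,0,0,0,0,0,0,0,0]' --gripper '[1,1,1,1,1,1,1,1,1,1,1,1,1]'

```text
clock: 21.5
ee_pos: [609.8, -173.9, 192.5]
eef_rot: [0.92, 0.392, 0.0, -0.0]
ft_force: [0.2, 0.1, -2.3]
grip_width: 54.5
finger_force: 64.3
```

Run:
```python
from h import *
s,p=look("w6",True); print(f(s["ee_pos"]))
r=env.landmark_of("wrist","wide_nest")[0]; print(r["conf"],f(r["point"]),f(at("wrist",r["point"],0,s)))
e,a,m=nest("wrist",r["point"],p,s); print(f(e[0]),f(e[1]),"|",f(a[0]),f(a[1]),round(a[2],1),f(m))
go(*a[0],32)
```

```text
[609.8, -173.9, 192.5]
0.3 [360.5, 337.9] [548.9, -389.5]Traceback (most recent call last):
  File "<stdin>", line 4, in <module>
  File "h.py", line 29, in nest
    W=pts(cam,best,zt,s); e=cv2.fitEllipse(W.astype(np.float32))
  File "h.py", line 17, in pts
    def pts(cam,P,z,s=None): return np.array([at(cam,p,z,s) for p in P])
                                                                     ^
TypeError: 'NoneType' object is not iterable
```

View pics/w6.png

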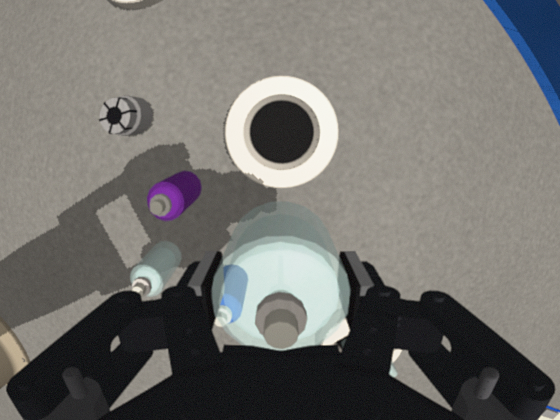

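Run:
```python
from h import *
s=env.state();p=cv2.imread("pics/w6.png")
e,a,m=nest("wrist",(282,132),p,s); print(f(e[0]),f(e[1]),"|",f(a[0]),f(a[1]),round(a[2],1),f(m), f(at("wrist",(282,132),8,s)))
go(*a[0],32)
```

```text
[674.3, -265.9] [448.7, 1077.0] | [651.6, -133.3] [61.7, 61.1] 46.3 [651.7000122070312, -132.89999389648438] [651.7, -133.9]
go slide [0.0969, 0.0032, 0.268] yaw 0.0 cur -43.8 rows 4
```

Emit:
arm_command --pt "0.08 0.003 0" --pt "0.097 0.003 0" --pt "0.097 0.003 0.08" --pt "0.097 0.003 0.16" --pt "0.097 0.003 0.21" --pt "0.097 0.003 0.23" --pt "0.097 0.003 0.24" --pt "0.097 0.003 0.25" --pt "0.097 0.003 0.256" --pt "0.097 0.003 0.261" --pt "0.097 0.003 0.265" --pt "0.097 0.003 0.268" --pt "0.097 0.003 0.27" --pt "0.097 0.003 0.27" --yaw '[0,0,0,0,0,0,0,0,0,0,0,0,0,0]' --gripper '[1,1,1,1,1,1,1,1,1,1,1,1,1,1]'

```text
clock: 23.35
ee_pos: [652.0, -134.6, 32.5]
eef_rot: [0.92, 0.392, 0.0, 0.0]
ft_force: [-6.1, 1.4, 7.6]
grip_width: 54.5
finger_force: 65.5
```

Emit:
arm_command --pt "0 0 0" --pt "0 0 0" --pt "0 0 0" --pt "0 0 0" --pt "0 0 0" --pt "0 0 -0.05" --pt "0 0 -0.15" --pt "0 0 -0.26" --pt "0 0 -0.26" --yaw '[0,0,0,0,0,0,0,0,0]' --gripper '[0,0,0,0,0,0,0,0,0]'

```text
clock: 24.48
ee_pos: [654.0, -135.1, 194.0]
eef_rot: [0.92, 0.392, 0.005, 0.004]
ft_force: [0.2, -0.4, -0.5]
grip_width: 85.2
finger_force: 0.0
```

Run:
```python
from h import *
go(461,-141,190,-15)
```

```text
go slide [-0.2301, -0.2251, 0.0029] yaw -0.642 cur -43.9 rows 5
```

Emit:
arm_command --pt "-0.23 -0.225 0" --pt "-0.23 -0.225 0" --pt "-0.23 -0.225 0" --pt "-0.23 -0.225 0" --pt "-0.23 -0.225 0" --pt "-0.23 -0.225 0" --pt "-0.23 -0.225 0" --yaw '[-0.64,-0.64,-0.64,-0.64,-0.64,-0.64,-0.64]' --gripper '[0,0,0,0,0,0,0]'

```text
clock: 25.35
ee_pos: [459.7, -140.4, 186.1]
eef_rot: [0.794, 0.608, -0.0, -0.0]
ft_force: [1.2, 0.3, 0.1]
grip_width: 85.3
finger_force: 0.0
```

Run:
```python
from h import *
s,p=look("w7",True); print(f(s["ee_pos"]))
for r in env.landmark_of("wrist","slim_bottle")[:3]: print(r["conf"],f(r["point"]),f(at("wrist",r["point"],0,s)))
```

```text
[459.7, -140.4, 186.1]
0.94 [329.6, 243.4] [496.0, -213.7]
0.93 [343.7, 134.2] [536.7, -103.0]
0.87 [281.0, 190.4] [460.0, -143.2]
```

View pics/w7.png

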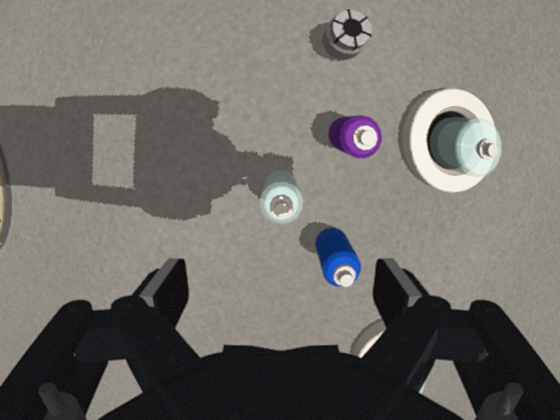

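Run:
```python
from h import *
s=env.state()
for q in [at("wrist",(282,205.5),91,s),at("wrist",(281.5,202),72,s)]: print(f(q))
go(460,-141,24)
```

```text
[462.0, -136.2]
[461.2, -138.0]
go slide [-0.0008, 0.0015, 0.2701] yaw 0.0 cur -15.1 rows 4
```

Emit:
arm_command --pt "0.001 0.0015 0.1" --pt "0.001 0.0015 0.2" --pt "0.001 0.0015 0.25" --pt "0.001 0.0015 0.273" --pt "0.001 0.0015 0.273" --pt "0.001 0.0015 0.273" --pt "0.001 0.0015 0.273" --pt "0.001 0.0015 0.273" --pt "0.001 0.0015 0.273" --pt "0.001 0.0015 0.273" --pt "0.001 0.0015 0.273" --pt "0.001 0.0015 0.273" --yaw '[0,0,0,0,0,0,0,0,0,0,0,0]' --gripper '[0,0,0,0,0,1,1,1,1,1,1,1]'

```text
clock: 26.95
ee_pos: [460.5, -140.3, 23.6]
eef_rot: [0.794, 0.608, 0.001, 0.001]
ft_force: [-1.4, -0.5, 6.4]
grip_width: 34.7
finger_force: 59.6
```

Run:
```python
from h import *
go(665,60,195)
```

```text
go slide [0.411, 0.2428, -0.2852] yaw 0.0 cur -15.1 rows 7
```

Emit:
arm_command --pt "0 0 -0.03" --pt "0 0 -0.1" --pt "0 0 -0.2" --pt "0 0 -0.28" --pt "0.09 0.05 -0.285" --pt "0.18 0.1 -0.285" --pt "0.27 0.155 -0.285" --pt "0.36 0.21 -0.285" --pt "0.4 0.24 -0.285" --pt "0.41 0.243 -0.285" --pt "0.41 0.243 -0.285" --pt "0.41 0.243 -0.285" --yaw '[0,0,0,0,0,0,0,0,0,0,0,0]' --gripper '[1,1,1,1,1,1,1,1,1,1,1,1]'

```text
clock: 28.45
ee_pos: [664.1, 58.5, 193.8]
eef_rot: [0.794, 0.608, 0.0, 0.0]
ft_force: [-0.1, -0.0, -0.9]
grip_width: 34.8
finger_force: 60.3
```

Run:
```python
from h import *
s,p=look("w8",True); print(f(s["ee_pos"]))
for r in env.landmark_of("wrist","slim_nest")[:2]:
  try:
    print(r["conf"],f(r["point"]),f(at("wrist",r["point"],0,s)))
    e,a,m=nest("wrist",r["point"],p,s); print(f(a[0]),f(a[1]),round(a[2],1),f(m))
    go(*a[0],32)
  except Exception as x: print(x)
```

```text
[664.1, 58.5, 193.8]
0.82 [282.7, 128.1] [682.8, 116.8]
[681.1, 118.3] [42.0, 41.3] 30.0 [681.2000122070312, 118.30000305175781]
go slide [0.1033, 0.0011, 0.2701] yaw 0.0 cur -15.1 rows 4
0.59 [282.3, 243.2] [650.0, -3.8]
[681.1, 118.3] [42.0, 41.3] 30.0 [681.2000122070312, 118.30000305175781]
go slide [0.1033, 0.0011, 0.2701] yaw 0.0 cur -15.1 rows 4
```

View pics/w8.png

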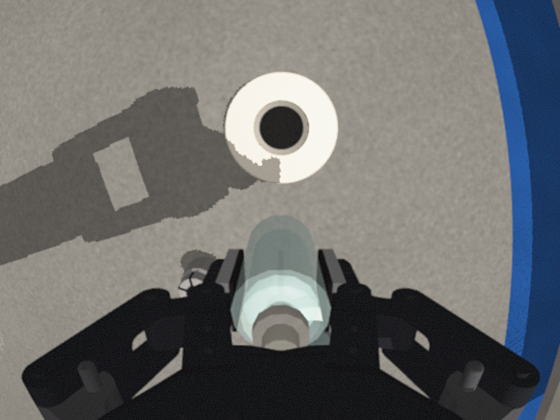

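Emit:
arm_command --pt "0.08 0.001 0" --pt "0.103 0.001 0" --pt "0.103 0.001 0.08" --pt "0.103 0.001 0.16" --pt "0.103 0.001 0.21" --pt "0.103 0.001 0.23" --pt "0.103 0.001 0.24" --pt "0.103 0.001 0.25" --pt "0.103 0.001 0.256" --pt "0.103 0.001 0.262" --pt "0.103 0.001 0.266" --pt "0.103 0.001 0.27" --pt "0.103 0.001 0.273" --pt "0.103 0.001 0.273" --yaw '[0,0,0,0,0,0,0,0,0,0,0,0,0,0]' --gripper '[1,1,1,1,1,1,1,1,1,1,1,1,1,1]'

```text
clock: 30.3
ee_pos: [681.5, 119.1, 31.7]
eef_rot: [0.794, 0.608, 0.0, 0.0]
ft_force: [-4.9, -0.9, 7.3]
grip_width: 35.1
finger_force: 61.2
```

Seated on the floor as expected; release, lift and move back out of the top view.

Emit:
arm_command --pt "0 0 0" --pt "0 0 0" --pt "0 0 0" --pt "0 0 0" --pt "0 0 0" --pt "0 0 -0.05" --pt "0 0 -0.15" --pt "0 0 -0.26" --pt "-0.1 -0.4 -0.26" --pt "-0.1 -0.4 -0.26" --pt "-0.1 -0.4 -0.26" --pt "-0.1 -0.4 -0.26" --pt "-0.1 -0.4 -0.26" --pt "-0.1 -0.4 -0.26" --yaw '[0,0,0,0,0,0,0,0,0,0,0,0,0,0]' --gripper '[0,0,0,0,0,0,0,0,0,0,0,0,0,0]'

```text
clock: 32.05
ee_pos: [434.6, 123.6, 186.6]
eef_rot: [0.794, 0.608, 0.001, 0.001]
ft_force: [0.1, -0.1, 0.5]
grip_width: 85.5
finger_force: 0.0
```

Run:
```python
from h import *
p,_=env.camera("top"); q,_=env.camera("side")
a=cv2.resize(p[120:300,90:500],(800,351)); b=cv2.resize(q[100:420,150:400],(312,400))
cv2.imwrite("pics/end.png",cv2.convertScaleAbs(a,alpha=1.5)); cv2.imwrite("pics/end2.png",cv2.resize(q[100:420,150:400],(468,599)))
for n in ["slim","square","flat","wide"]:
  for c in ("top","side"):
    for r in env.landmark_of(c,n+"_bottle")[:4]: print(c,n,round(r["conf"],2),f(at(c,r["point"],8)))
```

```text
top slim 0.72 [535.5, -108.6]
top slim 0.66 [683.1, 117.9]
top slim 0.44 [491.7, -216.9]
side slim 0.94 [689.9, 127.0]
side slim 0.54 [547.1, -99.3]
top square 0.89 [544.1, -397.9]
side square 0.7 [557.2, -368.0]
side square 0.4 [572.3, 376.4]
top flat 0.62 [578.9, 375.1]
side flat 0.92 [573.1, 369.6]
side flat 0.33 [657.6, -148.6]
top wide 0.65 [658.0, -131.4]
side wide 0.86 [659.1, -153.6]
```

View pics/end.png

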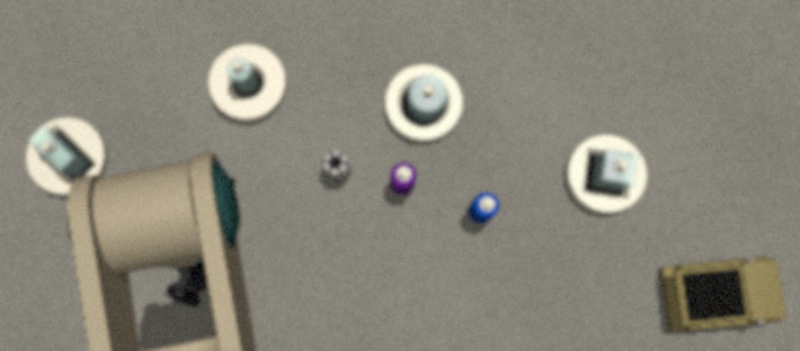

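View pics/end2.png

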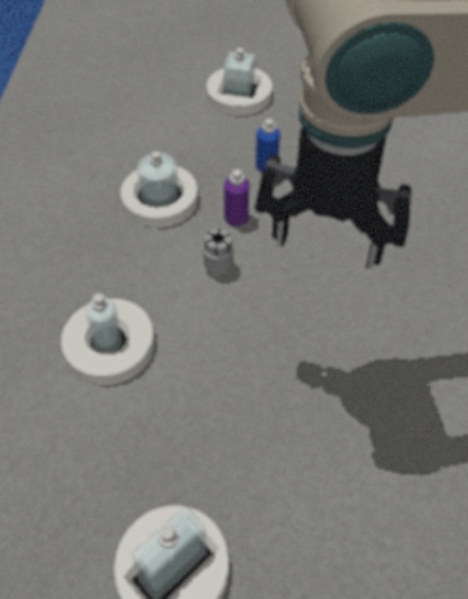

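All four bottles stand upright in their own nests. The crimp head and foot pedal look unmoved.

```bash
python3 -c "
from rig import env
print(env.hand_in())"
```

```text
the job is handed in; nothing more can be done
None
```

All four bottles stand upright and released on the floors of their matching nests, the crimp head and foot pedal look unmoved in the final pictures, and I handed the job in at about 32 s; no verdict came back.

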